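Fit a shelf divider and hold the row of boxes tight

TASK

Draw the tall divider board straight up out of its slot in the rack and slide it, upright, down to the deck of the display shelf in the only gap of the row of boxes that is wide enough for it. Then push with it so that all the boxes on its left (as the robot faces the shelf) close up, tight together and flush against the left end panel, pressing firmly but without crushing them, and finish still gripping the board and pressing, so that it can be clipped to the deck. Leave the boxes on its other side, the low boards and everything else standing where they are.

Things in the scene. Friction and masses are not known exactly. Their poses are not given: they have to be found in the camera images.
- divider_mid (a point): centre of the tall divider board: a plain grey plastic panel 110 mm wide (its x), 10 mm thick (its y), 145 mm tall (z), about 0.11 kg, square edges. It stands upright on edge in one of the rack's three slots (any of them) and is the only tall board there; its top is 72 mm above this point and the upper 85 mm is free to grip across its thickness
- slim_box_mid (a point): centre of a printed retail carton 46 mm wide (its own y), 110 mm deep (x), 85 mm tall, about 0.2 kg, standing loose in the row on the display shelf; it takes about 1 to 2 N to slide. It is the slimmest of the four boxes and stands at any of the four places of the row. z up, +y to the left along the row
- box_a_mid (a point): centre of a printed retail carton 70 mm wide (its own y), 110 mm deep (x), 85 mm tall, about 0.2 kg, standing loose in the row on the display shelf; it takes about 1 to 2 N to slide. The boxes stand in any order, left faces at an equal pitch of 75 mm, square to the shelf within about 1 degree, so that 3 to 9 mm is open to the right of a wide box and about 29 mm to the right of the slim one (up to the next box or the right end panel)
- box_b_mid (a point): centre of a printed retail carton 70 mm wide (its own y), 110 mm deep (x), 85 mm tall, about 0.2 kg, standing loose in the row on the display shelf; it takes about 1 to 2 N to slide. The boxes stand in any order, left faces at an equal pitch of 75 mm, square to the shelf within about 1 degree, so that 3 to 9 mm is open to the right of a wide box and about 29 mm to the right of the slim one (up to the next box or the right end panel)
- box_c_mid (a point): centre of a printed retail carton 68 mm wide (its own y), 110 mm deep (x), 85 mm tall, about 0.2 kg, standing loose in the row on the display shelf; it takes about 1 to 2 N to slide. The boxes stand in any order, left faces at an equal pitch of 75 mm, square to the shelf within about 1 degree, so that 3 to 9 mm is open to the right of a wide box and about 29 mm to the right of the slim one (up to the next box or the right end panel)
- shelf: grey steel display shelf fixed on the counter, origin under the centre of its deck, +y to the left along the row (as seen from the robot), +x towards the customers. The deck's top is 15 mm above the origin; inside it is 306 mm long (y) and 150 mm deep (x), with a 35 mm upstand along -x, a 28 mm wire rail along +x, and an end panel at each end
- end_panel: left end panel of the shelf, a 4 mm steel sheet rising 82 mm above the deck (97 mm above the origin), origin at its middle at the counter's level; its inner face is 2 mm to the -y side of the origin. The first box stands about 6 mm from it
- far_panel: right end panel of the shelf, same size; its inner face is 2 mm to the +y side of the origin
- rack: fixed rack for divider boards, origin under the centre of its 140 (x) x 150 (y) mm base plate; the boards stand on the plate, 12 mm up, in three slots at y = -50, 0 and 50 mm, each slot being a pair of upright U-channel guides that reach 72 mm above the origin (1.5 mm play on each face of the board, 2 mm at each edge). The boards' faces look along y
- low_divider_1_mid (a point): centre of a low divider board, 110 x 10 mm, only 80 mm tall, standing in another slot of the rack; stays there
- low_divider_2_mid (a point): centre of the other low divider board, the same size; stays there
- flask: vacuum flask standing on the counter, 72 mm across, 235 mm tall, origin under its centre; bystander
- tape_roll: roll of packing tape lying flat, 100 mm across, 48 mm high, origin under its centre; bystander
- mug: white mug, 82 mm across, 90 mm high, origin under its centre; bystander
- spare_box: small printed carton on the counter, 75 x 75 x 90 mm high, origin under its centre; bystander
- box_knife: closed box knife lying flat, 140 x 26 x 14 mm, origin under its handle's centre; bystander
- calculator: desk calculator lying flat, 70 x 140 x 16 mm, origin under its centre; bystander
Mind the look-alikes: they are no part of the job. What is shaped like the part that bears slim_box_mid but blue or pink is not meant.

How it is judged:
By the outcome, as a careful person would: the job done as asked, in the order asked, and still so for the second after the job is handed in, while the arm keeps its last pose, push and grip.
It also fails if it takes over 38 s, if anything falls off the work surface, if the arm or the gripper's body presses on something with over 40 N, if the wrist force passes 120 N, or if a joint passes its speed limit or range.

ROBOT

A 6-joint arm with a two-finger parallel gripper is mounted at the origin on the work surface. World frame = base frame: x ahead of the robot, y to its left, z up, the work surface at z = 0. Lengths are in mm, angles in rad, forces in N, time in s.
With the tool pointing down it reaches from about 350 to 875 mm from the base axis. Payload 4.2 kg.
Tool frame: the origin (TCP) lies midway between the tips of the shut fingers; the grasp point (between the pads) lies 19 mm behind it; y points along the fingers, x is the direction in which the jaws open and shut, and the axes are right-handed (so a half turn about y gives the same grasp; the last joint's range is limited). The gripper opens to 85 mm and grips with 20 to 120 N. Pads are 22 mm wide; open, the fingers measure 114 mm over their backs; the gripper's body (76 mm by 85 mm) begins 54 mm behind the grasp point. The pads swing forward as they close: fully open they stand 13 mm farther back than shut.
Start: joints at [1.561, 0.385, 0.008, 0, -1.194, -0.259], TCP at [165.952, 602.544, 231.312] pointing down, gripper open.
Joint ranges: [-3.14, 3.14], [-1.21, 2.06], [-1.07, 1.41], [-3.16, 2.05], [-2.99, -0.16], [-3.1, 3.1]. Speed limits (rad/s): [2.79, 2.79, 3.14, 3.14, 3.14, 3.14].

INTERFACE

Orientations are given as a unit quaternion [x, y, z, w].
In Python, from bench import read_state, get_image, job_done gives the robot as it stands.
- The arm moves only by the tool play_rows, never from a script. Its argument "series" is a list of rows, each a list of 7 numbers: the shift along the tool's x, y, z in m, then the turn, a rotation vector about the tool's x, y, z in rad, then the finger opening in m, from 0 to 0.0854. In form: [[x, y, z, wx, wy, wz, claw], ...]. A call has 1 to 10 rows; each row shifts and turns the pose as measured when the row begins, along the tool's axes as they then stand; what a row does not reach is not made up. A row lasts 1/10 s, in which the tool goes at most 50 mm and 8.59 degrees, less where a joint would pass 70% of its speed; a pose out of reach is approached as far as the arm can. A call with a gripper value outside its range is refused whole. The fingers move at their own pace and stop on an object; the grip force is fixed at half the most. Time passes only in rows, so rows that do not move let the fingers close. It gives the time, the measured TCP pose, the force and the opening at its end, in the units of the state.
- read_state(): the state, without advancing time (a new reading comes with each control period).
- get_image(name): name is "side" or "top"; returns a dict with "color" (384x512x3 uint8, red, green, blue), "intrinsics" (3x3 intrinsics, pixels), "D" ([k1, k2, p1, p2, k3] as OpenCV has them; the pictures are not rectified), "origin" and "orientation" of the camera in the world. Camera axes: x right, y down, z forward; pixel columns grow to the right and rows downward; lengths in mm; the calibration is good to about 2 mm. A picture is of the moment at which its call begins. There is no depth.
- job_done(): hands the job in, once; it reports no verdict.
The state is a dict: "clock": time; "joints": joint angles; "joint_vel": joint speeds; "joint_efforts": joint torques, N m; "position": TCP position; "ee_rot": TCP orientation; "contact_force": force on the tool from outside, world axes, zero at the start; "wrist_torque": the same for the moment, N m; "gripper_width": finger opening in mm.
Only numpy, scipy, OpenCV 4.12 (cv2) and the standard library are available. Lean on these libraries where they do the work, as an engineer would, in place of code of your own. Each camera call takes 0.05 s, during which the arm holds its last target. There are 200 camera calls.

## Working session

There is one attempt and no reset: what is moved stays moved. The work goes in short steps, Python scripts to look and compute and a tool call to move; the robot and the scene stay as the last step left them, time stands still between calls to the robot, and variables do not carry over. Pictures are saved under pics/ and viewed, about 8 in all and at most 12, crops included, and the job is handed in when it is done.

Besides the shell and the picture viewer there is one more tool, called after ">>>" as name([rows], argument=value, ...), one row to a line, values as JSON. play_rows: Moves the arm, as the interface text tells. Its arguments: {"type":"object","properties":{"series":{"type":"array","items":{"type":"array","items":{"type":"number"}}}},"required":["series"]}

```bash
mkdir -p pics; ls; python3 - <<'E'
from bench import *
import cv2,numpy as np
s=read_state();print(s)
for n in("side","top"):
    d=get_image(n);cv2.imwrite(f"pics/{n}0.png",d["color"][:,:,::-1]);np.save(f"pics/{n}0.npy",d,allow_pickle=True)
    print(n,d["intrinsics"],d["D"],d["origin"],d["orientation"])
E
```

```text
pics
{'clock': 0.0, 'joints': array([ 1.56061409e+00,  3.85553949e-01,  6.59781939e-03, -4.75153184e-04,
       -1.19394897e+00, -2.58596638e-01]), 'joint_vel': array([-6.17769427e-05,  2.23859132e-04, -1.57488768e-03,  3.26854159e-04,
       -3.66541487e-04, -6.33457508e-04]), 'joint_efforts': array([ 2.11373972e-04, -3.92287660e+01,  1.88396770e+01,  4.18592423e+00,
       -4.58639493e-03,  4.32819945e-06]), 'position': array([165.80669121, 602.00428405, 230.21570714]), 'ee_rot': array([ 0.42903052, -0.56202897,  0.5630141 , -0.42786841]), 'contact_force': array([-0.21876018,  0.41719179,  0.00920265]), 'wrist_torque': array([-0.02306432, -0.01559542,  0.00958962]), 'gripper_width': 85.29507223714029}
side [[392.87879395   0.         254.92385973]
 [  0.         392.87879395 193.31425221]
 [  0.           0.           1.        ]] [-0.04520625  0.          0.          0.          0.        ] [ 180.35903169 -916.89982299 1060.10763177] [ 0.91094773 -0.15456949  0.06824953 -0.37633031]
top [[397.38154549   0.         257.31761704]
 [  0.         397.38154549 195.54100237]
 [  0.           0.           1.        ]] [-0.01656212  0.          0.          0.          0.        ] [ 334.23720184    5.20763905 1181.29940137] [-0.69809196  0.71237136 -0.05976361  0.04028606]
```

View pics/top0.png

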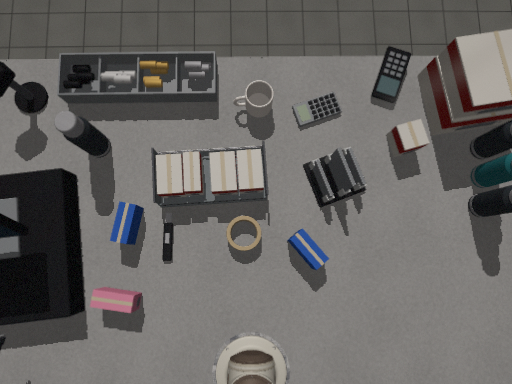

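View pics/side0.png

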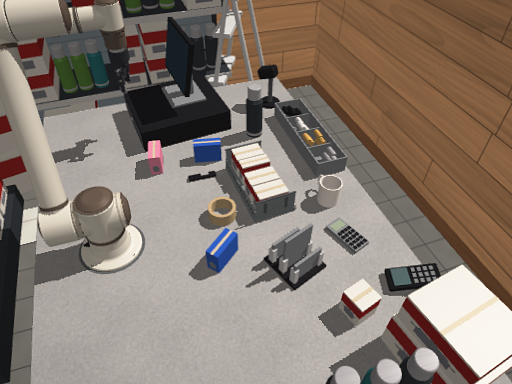

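```bash
python3 - <<'E'
import cv2,numpy as np
t=cv2.imread("pics/top0.png");s=cv2.imread("pics/side0.png")
a=cv2.resize(t[140:212,145:275],None,fx=6,fy=6,interpolation=cv2.INTER_CUBIC)
cv2.imwrite("pics/c1.png",a)
b=cv2.resize(t[138:213,295:375],None,fx=5,fy=5,interpolation=cv2.INTER_CUBIC)
c=cv2.resize(s[218:293,255:335],None,fx=5,fy=5,interpolation=cv2.INTER_CUBIC)
cv2.imwrite("pics/c2.png",np.hstack([b,c]))
E
```

```text
(no output)
```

View pics/c1.png

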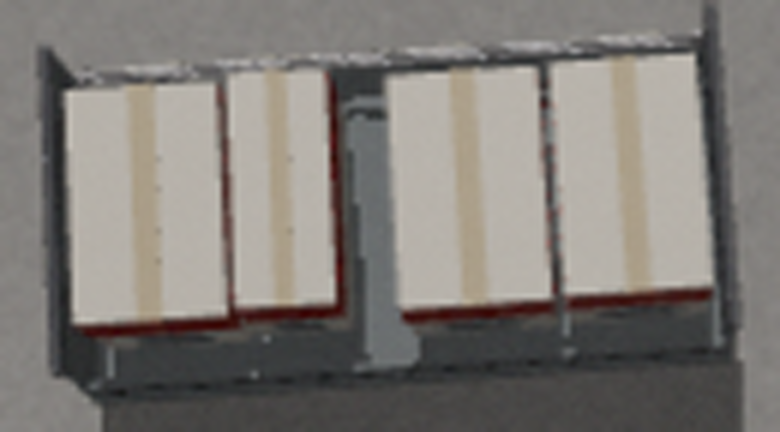

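View pics/c2.png

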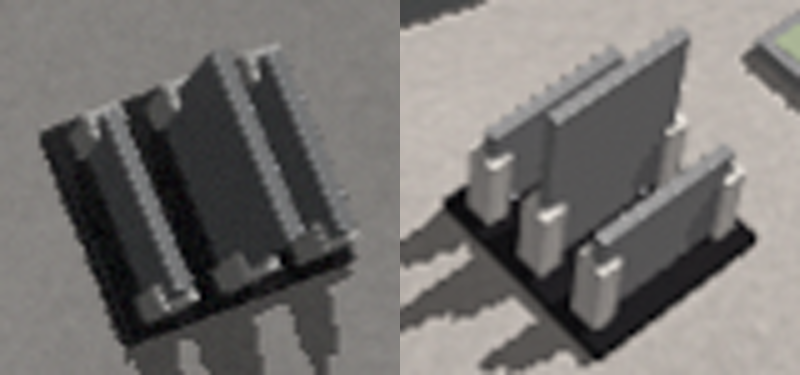

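```bash
cat > h.py <<'E'
import cv2,numpy as np
from scipy.spatial.transform import Rotation as R
def ray(d,px):
    u=cv2.undistortPoints(np.array(px,float).reshape(-1,1,2),d["intrinsics"],d["D"]).reshape(-1,2)
    v=np.c_[u,np.ones(len(u))]@R.from_quat(d["orientation"]).as_matrix().T
    return np.array(d["origin"]),v
def onz(d,px,z):
    o,v=ray(d,px);return o+v*((z-o[2])/v[:,2])[:,None]
def crop(p,ox,oy,f): return (np.array(p,float)+.5)/f-.5+[ox,oy]
def load(n): return np.load(f"pics/{n}.npy",allow_pickle=True).item()
E
python3 - <<'E'
from h import *
np.set_printoptions(precision=1,suppress=True)
t=load("top0");s=load("side0")
# board top strip, from crops
P=onz(t,crop([(213,50),(233,47),(302,238),(282,243)],295,138,5),157);print("board top",P,P.mean(0))
m=P[:2].mean(0)-P[2:].mean(0);print("len",np.linalg.norm(m),"yaw",np.degrees(np.arctan2(m[1],m[0])),"thick",np.linalg.norm(P[0]-P[1]))
Q=onz(s,crop([(552-400,118),(688-400,35)],255,218,5),157);print("side",Q,Q.mean(0),np.linalg.norm(Q[0]-Q[1]),np.degrees(np.arctan2(*(Q[1]-Q[0])[1::-1])))
B=onz(t,crop([(40,133),(125,345),(355,255),(275,45)],295,138,5),12);print("base",B,B.mean(0),np.linalg.norm(np.diff(B,axis=0),axis=1))
# strip mask
c=t["color"]; g=cv2.cvtColor(c,cv2.COLOR_RGB2GRAY);print(g[155:185:4,330:360])
# box tops
hsv=cv2.cvtColor(c,cv2.COLOR_RGB2HSV)
def tops(d,box):
    x0,y0,x1,y1=box
    im=cv2.resize(d["color"][y0:y1,x0:x1],None,fx=6,fy=6,interpolation=cv2.INTER_CUBIC)
    m=(im.min(2)>115).astype(np.uint8)
    m=cv2.morphologyEx(m,cv2.MORPH_OPEN,np.ones((9,9)))
    for k in sorted(cv2.findContours(m,0,2)[0],key=lambda k:k[:,0,0].min()):
        if cv2.contourArea(k)<5000: continue
        r=cv2.minAreaRect(k);q=cv2.boxPoints(r)
        W=onz(d,crop(q,x0,y0,6),100);e=W-np.roll(W,-1,0)
        L=np.linalg.norm(e,axis=1);i=L.argmax();y=np.degrees(np.arctan2(e[i,1],e[i,0]))
        print("box",W.mean(0),L[:2],(y+90)%180-90, W[:,:2].tolist())
tops(t,(145,140,275,212))
# panels tops z=97 : left panel inner top edge, right
E_=onz(t,crop([(40,45),(50,375),(708,5),(735,355)],145,140,6),97);print("panels",E_)
E
```

```text
board top [[ 605.2 -240.7  157. ]
 [ 606.7 -251.5  157. ]
 [ 502.8 -282.7  157. ]
 [ 500.3 -271.9  157. ]] [ 553.8 -261.7  157. ]
len 108.9890700561739 yaw 16.639218300425284 thick 10.937727538156258
side [[ 504.7 -282.1  157. ]
 [ 606.6 -250.7  157. ]] [ 555.7 -266.4  157. ] 106.64321430313423 17.161383340065978
base [[ 593.6 -167.7   12. ]
 [ 464.  -213.5   12. ]
 [ 515.7 -355.    12. ]
 [ 646.2 -313.7   12. ]] [ 554.9 -262.5   12. ] [137.5 150.6 136.8]
[[121  68  51  48  53  52  50  52  52  70 105 119 117 105  59  59  47  49
   52  47  64  98 116 119 124 127 126 126 126 129]
 [139  60  50  47  49  49  49  48  48  50  49  78 121 115 126 127  46  48
   49  48  49  49  78 121 118 118 123 129 130 128]
 [ 48  46  46  49  50  47  48  49  48  42  47  50  52  82 117 118 107  73
   47  48  46  48  46  51  81 116 115 115 112 126]
 [ 46  47  49  47  50  48  50  46  47  47  50  46  50  47  67 105 116 116
  102  39  48  46  49  46  50  62  95 115 116 122]
 [ 25  47  50  46  48  49  47  49  45  47  48  48  48  46  45  45  80 123
  116 124 129  44  47  48  47  42  49  80 119 116]
 [ 12  21  35  
[... 863 characters left out ...]
[613.390750829833, 108.76478339823595], [616.6871019641171, 35.17255813253092], [505.86553510504547, 30.364077543660713], [502.8506823766741, 102.92611608965191]]
box [564.7  -6.2 100. ] [ 71.9 111.4] 3.179443417246574 [[617.8012817986823, 33.01950303121032], [622.674151721338, -38.69656242416894], [511.48122603145305, -44.873194401679996], [506.94577132223594, 25.845656572542538]]
box [544.9 -61.4 100. ] [ 27.7 202.8] -1.6194989019062973 [[646.4591805299096, -50.28774132568904], [646.0606282556246, -77.94441697736133], [443.37753379300716, -72.21393392842674], [443.9021085051702, -45.28004821729246]]
panels [[630.5 266.5  97. ]
 [475.7 259.5  97. ]
 [645.  -44.7  97. ]
 [479.1 -53.2  97. ]]
```

```bash
python3 - <<'E'
from h import *
from bench import read_state
np.set_printoptions(precision=2,suppress=True)
s=read_state();M=R.from_quat(s["ee_rot"]).as_matrix();print(M);print("yaw x",np.degrees(np.arctan2(M[1,0],M[0,0])))
t=load("top0")
a=R.from_euler('z',2.8,degrees=True).as_matrix()
q=[(228,70),(328,68),(338,305),(235,312)]
for n,p,z in [("slim top",q,100),("box1",[(65,90),(216,84),(227,318),(76,326)],100),("b3",[(387,72),(537,67),(552,300),(400,310)],100),("b4",[(550,60),(697,55),(713,288),(565,298)],100),("deck gap L",[(345,110),(357,365)],15),("panelL outer/inner top",[(38,45),(50,375),(60,375)],97),("panelR",[(703,5),(718,5),(727,355),(742,355)],97)]:
    W=onz(t,crop(p,145,140,6),z);print(n);print(np.c_[W,W@a][:,[0,1,3,4]],(W@a).mean(0))
E
```

```text
[[-0.27 -0.    0.96]
 [-0.96 -0.   -0.27]
 [ 0.   -1.    0.  ]]
yaw x -105.40922761847348
slim top
[[616.4  178.85 624.4  148.53]
 [616.62 132.61 622.36 102.33]
 [505.18 128.18 510.84 103.35]
 [502.79 175.13 510.75 150.36]] [567.09 126.14 100.  ]
box1
[[608.12 253.95 619.8  223.94]
 [609.83 184.36 618.11 154.35]
 [500.08 178.76 508.22 154.11]
 [497.65 247.36 509.13 222.76]] [563.81 188.79 100.  ]
b3
[[614.27 105.3  618.69  75.17]
 [615.57  35.7  616.58   5.58]
 [505.73  30.33 506.61   5.59]
 [502.35  99.89 506.63  75.24]] [562.13  40.39 100.  ]
b4
[[618.82  29.61 619.53  -0.66]
 [620.17 -38.9  617.52 -69.15]
 [509.99 -43.69 507.24 -68.55]
 [506.55  24.36 507.14  -0.41]] [562.86 -34.69 100.  ]
deck gap L
[[617.13 134.18 622.95 103.88]
 [488.58 128.59 494.28 104.57]] [558.61 104.22  15.  ]
panelL outer/inner top
[[630.56 267.46 642.87 236.34]
 [475.73 259.53 487.84 235.98]
 [475.64 255.   487.53 231.46]] [539.41 234.59  97.  ]
panelR
[[645.02 -42.4  642.18 -73.86]
 [644.92 -49.44 641.73 -80.89]
 [479.19 -49.5  476.2  -72.85]
 [479.07 -56.4  475.74 -79.73]] [558.96 -76.83  97.  ]
```

```bash
cat >> h.py <<'E'
def plan(tx,ty,tz,tyaw,n=None,claw=.06):
    """print rows (tool axes) taking the measured pose to the target, tool down"""
    from bench import read_state
    s=read_state();p=np.array(s["position"]);M=R.from_quat(s["ee_rot"]).as_matrix()
    yaw=np.degrees(np.arctan2(M[1,0],M[0,0]));dy=(tyaw-yaw+180)%360-180
    d=np.array([tx,ty,tz])-p
    tilt=np.degrees(np.arccos(-M[2,1]))
    n=n or int(np.ceil(max(np.linalg.norm(d)/45,abs(dy)/8,1)))
    print("t",round(s["clock"],2),"p",p.round(1),"yaw",round(yaw,2),"tilt",round(tilt,2),"d",d.round(1),"dyaw",round(dy,2),"F",np.round(s["contact_force"],1),"T",np.round(s["wrist_torque"],2),"w",round(s["gripper_width"],1),"j",np.round(s["joints"],2))
    print("axis dir in tool of world z:",(M.T@[0,0,1]).round(3))
    for k in range(n):
        A=R.from_euler('z',dy*k/n,degrees=True).as_matrix()@M
        v=A.T@(d/n)/1000
        w=A.T@[0,0,np.radians(dy/n)]
        print([round(float(x),4) for x in v]+[round(float(x),4) for x in w]+[claw],end=",\n")
E
python3 -c "
from h import *
plan(554.5,-263.5,225,106.9,20)"
```

```text
t 0.1 p [165.8 602.  230.3] yaw -105.41 tilt 0.11 d [ 388.7 -865.5   -5.3] dyaw -147.69 F [ 0.2 -0.6 -0. ] T [-0.04  0.04 -0.02] w 85.4 j [ 1.56  0.39  0.01 -0.   -1.19 -0.26]
axis dir in tool of world z: [ 0.002 -1.     0.   ]
[0.0366, 0.0003, 0.0302, -0.0003, 0.1289, -0.0, 0.06],
[0.0324, 0.0003, 0.0347, -0.0003, 0.1289, -0.0, 0.06],
[0.0276, 0.0003, 0.0386, -0.0003, 0.1289, -0.0, 0.06],
[0.0225, 0.0003, 0.0418, -0.0003, 0.1289, -0.0, 0.06],
[0.0169, 0.0003, 0.0443, -0.0003, 0.1289, -0.0, 0.06],
[0.0111, 0.0003, 0.0461, -0.0003, 0.1289, -0.0, 0.06],
[0.005, 0.0003, 0.0472, -0.0003, 0.1289, -0.0, 0.06],
[-0.0011, 0.0003, 0.0474, -0.0003, 0.1289, -0.0, 0.06],
[-0.0071, 0.0003, 0.0469, -0.0003, 0.1289, -0.0, 0.06],
[-0.0131, 0.0002, 0.0456, -0.0003, 0.1289, -0.0, 0.06],
[-0.0189, 0.0002, 0.0435, -0.0003, 0.1289, -0.0, 0.06],
[-0.0243, 0.0002, 0.0407, -0.0003, 0.1289, -0.0, 0.06],
[-0.0293, 0.0002, 0.0373, -0.0003, 0.1289, -0.0, 0.06],
[-0.0339, 0.0002, 0.0332, -0.0003, 0.1289, -0.0, 0.06],
[-0.0379, 0.0002, 0.0286, -0.0003, 0.1289, -0.0, 0.06],
[-0.0412, 0.0002, 0.0235, -0.0003, 0.1289, -0.0, 0.06],
[-0.0439, 0.0002, 0.018, -0.0003, 0.1289, -0.0, 0.06],
[-0.0459, 0.0002, 0.0122, -0.0003, 0.1289, -0.0, 0.06],
[-0.047, 0.0002, 0.0062, -0.0003, 0.1289, -0.0, 0.06],
[-0.0474, 0.0002, 0.0001, -0.0003, 0.1289, -0.0, 0.06],
```

>>> play_rows([
  [0.037,-0.002,0.03,0,0.129,0,0.06],
  [0.032,-0.002,0.035,0,0.129,0,0.06],
  [0.028,-0.002,0.039,0,0.129,0,0.06],
  [0.022,-0.002,0.042,0,0.129,0,0.06],
  [0.017,-0.002,0.044,0,0.129,0,0.06],
  [0.011,-0.002,0.046,0,0.129,0,0.06],
  [0.005,-0.002,0.047,0,0.129,0,0.06],
  [-0.001,-0.002,0.047,0,0.129,0,0.06],
])

```text
clock: 0.9
position: [317.1, 243.6, 242.5]
ee_rot: [0.085, -0.698, 0.706, -0.082]
contact_force: [1.3, -0.5, 0.9]
gripper_width: 60.1
```

```bash
python3 -c "
from h import *
plan(554.5,-263.5,235,106.9)"
```

```text
t 0.9 p [317.1 243.6 242.5] yaw -166.44 tilt 0.65 d [ 237.4 -507.1   -7.5] dyaw -86.66 F [ 1.3 -0.5  0.9] T [ 0.03 -0.12 -0.  ] w 60.1 j [ 1.07 -0.02 -0.47  0.   -1.13 -0.83]
axis dir in tool of world z: [ 0.005 -1.     0.01 ]
[-0.0086, 0.001, 0.0422, -0.0006, 0.1163, -0.0012, 0.06],
[-0.0134, 0.0009, 0.0409, -0.0006, 0.1163, -0.0012, 0.06],
[-0.0181, 0.0009, 0.0391, -0.0006, 0.1163, -0.0012, 0.06],
[-0.0225, 0.0008, 0.0367, -0.0006, 0.1163, -0.0012, 0.06],
[-0.0266, 0.0008, 0.0338, -0.0006, 0.1163, -0.0012, 0.06],
[-0.0304, 0.0007, 0.0305, -0.0006, 0.1163, -0.0012, 0.06],
[-0.0337, 0.0007, 0.0268, -0.0006, 0.1163, -0.0012, 0.06],
[-0.0366, 0.0006, 0.0227, -0.0006, 0.1163, -0.0012, 0.06],
[-0.039, 0.0006, 0.0183, -0.0006, 0.1163, -0.0012, 0.06],
[-0.0409, 0.0005, 0.0136, -0.0006, 0.1163, -0.0012, 0.06],
[-0.0422, 0.0004, 0.0088, -0.0006, 0.1163, -0.0012, 0.06],
[-0.0429, 0.0004, 0.0039, -0.0006, 0.1163, -0.0012, 0.06],
[-0.0431, 0.0003, -0.0011, -0.0006, 0.1163, -0.0012, 0.06],
```

Tracking is good.

>>> play_rows([
  [-0.009,0,0.042,0,0.117,0,0.06],
  [-0.013,0,0.041,0,0.117,0,0.06],
  [-0.018,0,0.039,0,0.117,0,0.06],
  [-0.022,0,0.037,0,0.117,0,0.06],
  [-0.027,0,0.034,0,0.117,0,0.06],
  [-0.03,0,0.03,0,0.117,0,0.06],
  [-0.034,0,0.027,0,0.117,0,0.06],
  [-0.037,0,0.023,0,0.117,0,0.06],
  [-0.039,0,0.018,0,0.117,0,0.06],
  [-0.041,0,0.014,0,0.117,0,0.06],
])

```text
clock: 1.9
position: [490.9, -170.5, 245.5]
ee_rot: [-0.334, -0.621, 0.626, 0.333]
contact_force: [1.4, 0.4, 0.8]
gripper_width: 60.3
```

```bash
python3 -c "
from h import *
plan(554.5,-263.5,225,106.9)"
```

```text
t 1.9 p [ 490.9 -170.5  245.5] yaw 123.73 tilt 0.45 d [ 63.6 -93.  -20.5] dyaw -16.83 F [1.4 0.4 0.8] T [ 0.09 -0.06 -0.  ] w 60.3 j [-0.02  0.19 -0.23  0.01 -1.15 -0.97]
axis dir in tool of world z: [-0.005 -1.     0.006]
[-0.0375, 0.007, -0.0005, 0.0005, 0.0979, -0.0006, 0.06],
[-0.0373, 0.007, -0.0041, 0.0005, 0.0979, -0.0006, 0.06],
[-0.0367, 0.007, -0.0078, 0.0005, 0.0979, -0.0006, 0.06],
```

>>> play_rows([
  [-0.037,0.007,0,0,0.098,0,0.06],
  [-0.037,0.007,-0.004,0,0.098,0,0.06],
  [-0.037,0.007,-0.008,0,0.098,0,0.06],
  [0,0,0,0,0,0,0.06],
])

```text
clock: 2.3
position: [555.0, -272.5, 220.9]
ee_rot: [-0.427, -0.56, 0.567, 0.428]
contact_force: [-0.8, 0.3, -1.0]
gripper_width: 59.9
```

```bash
python3 - <<'E'
from h import *
from bench import *
plan(554.5,-263.5,111,106.9)
for n in("side","top"):
    d=get_image(n);np.save(f"pics/{n}1.npy",d,allow_pickle=True)
    x,y=(255,190) if n=="side" else (285,130)
    o=cv2.resize(d["color"][y:y+100,x:x+100,::-1],None,fx=4,fy=4,interpolation=cv2.INTER_CUBIC)
    a=o if n=="side" else np.hstack([a,o])
cv2.imwrite("pics/c3.png",a)
E
```

```text
t 2.3 p [ 555.  -272.5  220.9] yaw 105.66 tilt 0.51 d [  -0.5    9.  -109.9] dyaw 1.24 F [-0.8  0.3 -1. ] T [ 0.1   0.12 -0.01] w 59.9 j [-0.19  0.38 -0.03  0.01 -1.17 -1.11]
axis dir in tool of world z: [-0.005 -1.     0.008]
[0.0031, 0.0366, -0.0009, -0.0, -0.0072, 0.0001, 0.06],
[0.0031, 0.0366, -0.001, -0.0, -0.0072, 0.0001, 0.06],
[0.0031, 0.0366, -0.001, -0.0, -0.0072, 0.0001, 0.06],
```

View pics/c3.png

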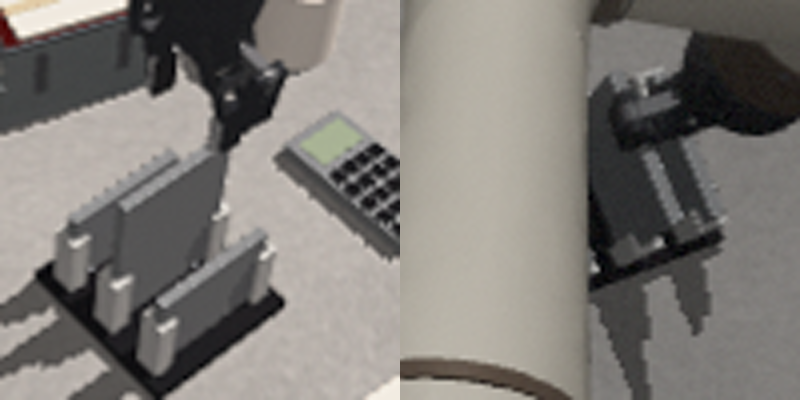

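>>> play_rows([
  [0.009,0,-0.002,-0.008,-0.022,-0.005,0.06],
  [0,0.03,0,0,0,0,0.06],
  [0,0,0,0,0,0,0.06],
])

```text
clock: 2.7
position: [552.0, -256.7, 194.0]
ee_rot: [0.418, 0.572, -0.569, -0.417]
contact_force: [-0.6, 0.0, -0.6]
gripper_width: 60.4
```

```bash
python3 -c "
from h import *
plan(555,-263.5,111,106.9)"
```

```text
t 2.7 p [ 552.  -256.7  194. ] yaw 107.59 tilt 0.28 d [  3.   -6.8 -83. ] dyaw -0.69 F [-0.6  0.  -0.6] T [0.02 0.08 0.03] w 60.4 j [-0.17  0.38 -0.09 -0.   -1.09 -1.09]
axis dir in tool of world z: [ 0.001 -1.    -0.005]
[-0.0037, 0.0415, -0.0002, -0.0, 0.006, 0.0, 0.06],
[-0.0037, 0.0415, -0.0002, -0.0, 0.006, 0.0, 0.06],
```

>>> play_rows([
  [-0.007,0,0,0.004,0.01,0,0.06],
  [0,0,0,0,0,0,0.06],
  [0,0,0,0,0,0,0.06],
])

```text
clock: 3.0
position: [555.4, -262.0, 199.2]
ee_rot: [0.421, 0.57, -0.568, -0.417]
contact_force: [-0.3, 0.0, -0.8]
gripper_width: 59.9
```

```bash
python3 -c "
from h import *
plan(555,-263.5,111,106.9)
from bench import *
for i in range(4):
  get_image('top');s=read_state();print(s['clock'],s['position'],s['joint_vel'].round(3))"
```

```text
t 3.0 p [ 555.4 -262.   199.2] yaw 107.29 tilt 0.39 d [ -0.4  -1.5 -88.2] dyaw -0.39 F [-0.3  0.  -0.8] T [-0.   -0.03  0.01] w 59.9 j [-0.18  0.39 -0.07  0.   -1.1  -1.09]
axis dir in tool of world z: [-0.003 -1.    -0.006]
[-0.0005, 0.0441, 0.0007, 0.0, 0.0034, 0.0, 0.06],
[-0.0005, 0.0441, 0.0007, 0.0, 0.0034, 0.0, 0.06],
3.05 [ 555.480096   -262.10074056  199.29871043] [-0.004  0.007 -0.006 -0.004  0.006  0.   ]
3.1 [ 555.29943345 -262.14108835  198.87898565] [-0.003  0.007 -0.009 -0.002  0.003 -0.002]
3.15 [ 555.11740451 -262.13453798  198.51429954] [-0.003  0.006 -0.007 -0.002  0.002 -0.   ]
3.2 [ 554.97059275 -262.09936592  198.17689885] [-0.002  0.006 -0.007 -0.001  0.001  0.   ]
```

>>> play_rows([
  [-0.001,0.025,0,0.005,0.004,-0.003,0.06],
  [0,0.025,0,0,0,0,0.06],
  [0,0.025,0,0,0,0,0.06],
  [0,0.01,0,0,0,0,0.06],
  [0,0,0,0,0,0,0.06],
])

```text
clock: 3.7
position: [557.0, -264.1, 113.1]
ee_rot: [0.422, 0.569, -0.568, -0.419]
contact_force: [0.4, 0.0, 0.5]
gripper_width: 60.1
```

```bash
python3 -c "
from h import *
plan(555,-263.5,111,106.9)"
```

```text
t 3.7 p [ 557.  -264.1  113.1] yaw 107.0 tilt 0.26 d [-2.   0.6 -2.1] dyaw -0.1 F [0.4 0.  0.5] T [ 0.02  0.04 -0.05] w 60.1 j [-0.18  0.47 -0.17  0.   -0.92 -1.09]
axis dir in tool of world z: [-0.002 -1.    -0.004]
[0.0012, 0.0021, 0.0018, 0.0, 0.0018, 0.0, 0.06],
```

>>> play_rows([
  [0.001,0.002,0.002,0.004,0,-0.002,0.04],
  [0,0,0,0,0,0,0.02],
  [0,0,0,0,0,0,0.012],
  [0,0,0,0,0,0,0.006],
  [0,0,0,0,0,0,0],
])

```text
clock: 4.2
position: [555.7, -262.3, 114.2]
ee_rot: [0.42, 0.57, -0.568, -0.419]
contact_force: [-1.7, 1.8, -1.7]
gripper_width: 9.3
```

```bash
python3 -c "
from h import *
plan(555,-263.5,111,106.9)"
```

```text
t 4.2 p [ 555.7 -262.3  114.2] yaw 107.16 tilt 0.18 d [-0.7 -1.2 -3.2] dyaw -0.26 F [-1.7  1.8 -1.7] T [0.23 0.46 0.55] w 9.3 j [-0.18  0.47 -0.17 -0.   -0.93 -1.09]
axis dir in tool of world z: [ 0.    -1.    -0.003]
[-0.0009, 0.0032, 0.001, -0.0, 0.0045, 0.0, 0.06],
```

>>> play_rows([
  [0,-0.01,0,0,0,0,0],
  [0,-0.015,0,0,0,0,0],
  [0,-0.015,0,0,0,0,0],
  [0,-0.02,0,0,0,0,0],
  [0,-0.02,0,0,0,0,0],
  [0,-0.025,0,0,0,0,0],
  [0,-0.02,0,0,0,0,0],
  [0,0,0,0,0,0,0],
])

```text
clock: 5.0
position: [555.3, -265.1, 248.3]
ee_rot: [0.422, 0.569, -0.569, -0.417]
contact_force: [-0.0, 0.1, -1.4]
gripper_width: 9.4
```

```bash
python3 - <<'E'
from h import *
from bench import *
plan(559,117,248,92.8,claw=0)
for n in("side","top"):
    d=get_image(n);np.save(f"pics/{n}2.npy",d,allow_pickle=True)
    if n=="side": cv2.imwrite("pics/c4.png",cv2.resize(d["color"][140:300,210:370,::-1],None,fx=3.5,fy=3.5,interpolation=cv2.INTER_CUBIC))
E
```

```text
t 5.0 p [ 555.3 -265.1  248.3] yaw 107.13 tilt 0.41 d [ 3.700e+00  3.821e+02 -3.000e-01] dyaw -14.33 F [-0.   0.1 -1.4] T [-0.01 -0.05  0.04] w 9.4 j [-0.18  0.35  0.    0.   -1.21 -1.09]
axis dir in tool of world z: [-0.005 -1.    -0.005]
[0.0404, -0.0001, -0.0129, 0.0002, 0.0278, 0.0001, 0],
[0.0408, -0.0001, -0.0118, 0.0002, 0.0278, 0.0001, 0],
[0.0411, -0.0001, -0.0106, 0.0002, 0.0278, 0.0001, 0],
[0.0414, -0.0001, -0.0095, 0.0002, 0.0278, 0.0001, 0],
[0.0416, -0.0002, -0.0083, 0.0002, 0.0278, 0.0001, 0],
[0.0418, -0.0002, -0.0072, 0.0002, 0.0278, 0.0001, 0],
[0.042, -0.0002, -0.006, 0.0002, 0.0278, 0.0001, 0],
[0.0422, -0.0002, -0.0048, 0.0002, 0.0278, 0.0001, 0],
[0.0423, -0.0002, -0.0037, 0.0002, 0.0278, 0.0001, 0],
```

View pics/c4.png

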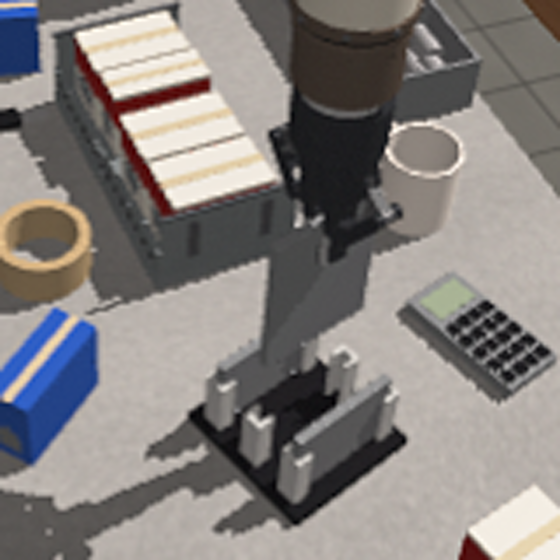

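>>> play_rows([
  [0.025,0,-0.008,0,0.028,0,0],
  [0.04,0,-0.012,0,0.028,0,0],
  [0.041,0,-0.011,0,0.028,0,0],
  [0.041,0,-0.0095,0,0.028,0,0],
  [0.042,0,-0.008,0,0.028,0,0],
  [0.042,0,-0.007,0,0.028,0,0],
  [0.042,0,-0.006,0,0.028,0,0],
  [0.042,0,-0.005,0,0.028,0,0],
  [0.03,0,-0.003,0,0.028,0,0],
  [0,0,0,0,0,0,0],
])

```text
clock: 6.1
position: [553.3, 99.6, 227.2]
ee_rot: [-0.487, -0.499, 0.514, 0.5]
contact_force: [0.1, -0.5, -0.6]
gripper_width: 9.2
```

```bash
python3 -c "
from h import *
plan(559,117,248,92.8,claw=0)"
```

```text
t 6.1 p [553.3  99.6 227.2] yaw 91.46 tilt 1.67 d [ 5.7 17.4 20.8] dyaw 1.34 F [ 0.1 -0.5 -0.6] T [-0.04 -0.08 -0.02] w 9.2 j [ 0.46  0.3  -0.13 -0.01 -1.17 -2.  ]
axis dir in tool of world z: [-0.002 -1.     0.029]
[0.0173, -0.021, -0.0056, -0.0, -0.0233, 0.0007, 0],
```

>>> play_rows([
  [0.017,-0.01,-0.006,-0.029,-0.023,-0.002,0],
  [0,0,0,0,0,0,0],
  [0,0,0,0,0,0,0],
])

```text
clock: 6.4
position: [556.6, 116.5, 232.3]
ee_rot: [-0.486, -0.509, 0.515, 0.489]
contact_force: [1.0, 0.3, -1.1]
gripper_width: 9.6
```

```bash
python3 -c "
from h import *
plan(559,117,235,92.8,claw=0)"
```

```text
t 6.4 p [556.6 116.5 232.3] yaw 92.86 tilt 0.54 d [2.4 0.5 2.7] dyaw -0.06 F [ 1.   0.3 -1.1] T [ 0.01  0.   -0.01] w 9.6 j [ 0.49  0.29 -0.12 -0.   -1.16 -2.01]
axis dir in tool of world z: [-0.002 -1.     0.009]
[0.0004, -0.0027, -0.0024, 0.0, 0.0011, -0.0, 0],
```

Correct the last bit, then look from both cameras to check board vs gap before descending.

>>> play_rows([
  [0,0,-0.002,-0.009,0,-0.002,0],
  [0,0,0,0,0,0,0],
])

```text
clock: 6.6
position: [557.9, 114.6, 230.7]
ee_rot: [-0.488, -0.511, 0.513, 0.488]
contact_force: [-0.4, -0.7, -0.5]
gripper_width: 9.5
```

```bash
python3 - <<'E'
from h import *
from bench import *
plan(559,117,235,92.8,claw=0)
for n in("side","top"):
    d=get_image(n);np.save(f"pics/{n}3.npy",d,allow_pickle=True)
    x,y=(215,120) if n=="side" else (145,130)
    o=cv2.resize(d["color"][y:y+100,x:x+130,::-1],None,fx=6,fy=6,interpolation=cv2.INTER_CUBIC)
    cv2.imwrite(f"pics/c5{n}.png",o)
E
```

```text
t 6.6 p [557.9 114.6 230.7] yaw 92.72 tilt 0.18 d [1.1 2.4 4.3] dyaw 0.08 F [-0.4 -0.7 -0.5] T [-0.06  0.01 -0.01] w 9.5 j [ 0.49  0.29 -0.13  0.   -1.15 -2.01]
axis dir in tool of world z: [-0.001 -1.     0.003]
[0.0023, -0.0043, -0.0012, -0.0, -0.0013, 0.0, 0],
```

View pics/c5side.png

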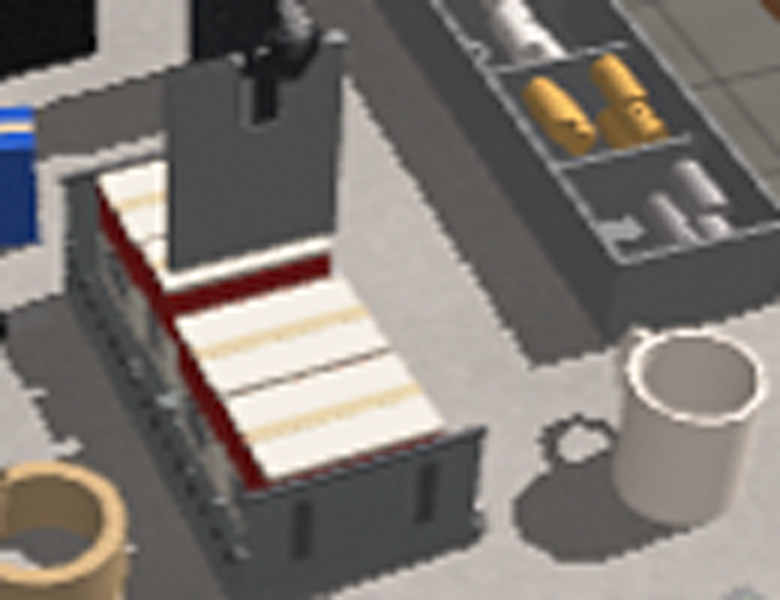

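```bash
python3 - <<'E'
from h import *
np.set_printoptions(precision=1,suppress=True)
s=load("side3");a=R.from_euler('z',2.8,degrees=True).as_matrix()
for n,p,z in [("board near bottom",[(168,272),(338,232)],129),("slim right top",[(166,290),(330,243)],100),("b3 left top",[(175,318),(333,281)],100)]:
    W=onz(s,crop(p,215,120,6),z);print(n,W@a)
print("tcp uv",np.array([557.9,114.6,0])@a,[559,117,0]@a)
E
```

```text
board near bottom [[508.   84.2 129. ]
 [618.3  80.5 129. ]]
slim right top [[512.4 100.3 100. ]
 [624.2 103.9 100. ]]
b3 left top [[508.3  74.2 100. ]
 [611.3  69.9 100. ]]
tcp uv [562.8  87.2   0. ] [564.   89.6   0. ]
```

>>> play_rows([
  [0.002,0,-0.001,-0.003,0,-0.001,0],
  [0,0.02,0,0,0,0,0],
  [0,0.02,0,0,0,0,0],
])

```text
clock: 7.0
position: [561.4, 116.8, 193.5]
ee_rot: [0.49, 0.514, -0.509, -0.487]
contact_force: [-0.6, 0.1, -1.5]
gripper_width: 9.8
```

```bash
python3 -c "
from h import *
plan(559,117,117,92.8,claw=0)"
```

```text
t 7.0 p [561.4 116.8 193.5] yaw 92.66 tilt 0.51 d [ -2.4   0.2 -76.5] dyaw 0.14 F [-0.6  0.1 -1.5] T [ 0.02  0.05 -0.05] w 9.8 j [ 0.49  0.32 -0.19  0.   -1.05 -2.01]
axis dir in tool of world z: [ 0.002 -1.    -0.009]
[0.0001, 0.0382, 0.0015, 0.0, -0.0013, -0.0, 0],
[0.0001, 0.0382, 0.0015, 0.0, -0.0013, -0.0, 0],
```

Bottom now at about 92, inside the gap with no contact force. Continue down.

>>> play_rows([
  [0,0.02,0.002,0.009,0,0.002,0],
  [0,0.02,0,0,0,0,0],
  [0,0.018,0,0,0,0,0],
  [0,0.005,0,0,0,0,0],
  [0,0,0,0,0,0,0],
])

```text
clock: 7.5
position: [559.1, 116.0, 126.7]
ee_rot: [-0.488, -0.51, 0.512, 0.489]
contact_force: [0.5, 1.1, -0.2]
gripper_width: 9.5
```

```bash
python3 -c "
from h import *
plan(559,117,117,92.8,claw=0)"
```

```text
t 7.5 p [559.1 116.  126.7] yaw 92.58 tilt 0.15 d [-0.1  1.  -9.7] dyaw 0.22 F [ 0.5  1.1 -0.2] T [ 0.   -0.   -0.02] w 9.5 j [ 0.49  0.39 -0.27 -0.   -0.91 -2.01]
axis dir in tool of world z: [-0.    -1.     0.003]
[0.0011, 0.0097, -0.0, -0.0, -0.0039, 0.0, 0],
```

>>> play_rows([
  [0,0.006,0,-0.002,-0.002,0,0],
  [0,0.002,0,0,0,0,0],
  [0,0,0,0,0,0,0],
])

```text
clock: 7.8
position: [560.6, 116.5, 120.5]
ee_rot: [0.489, 0.513, -0.511, -0.487]
contact_force: [-0.4, 0.7, -1.0]
gripper_width: 9.5
```

```bash
python3 -c "
from h import *
plan(559,117,117,92.8,claw=0)"
```

```text
t 7.8 p [560.6 116.5 120.5] yaw 92.72 tilt 0.22 d [-1.6  0.5 -3.5] dyaw 0.08 F [-0.4  0.7 -1. ] T [-0.04 -0.03 -0.  ] w 9.5 j [ 0.49  0.4  -0.28  0.   -0.89 -2.01]
axis dir in tool of world z: [ 0.001 -1.    -0.004]
[0.0006, 0.0035, 0.0015, 0.0, -0.0014, -0.0, 0],
```

>>> play_rows([
  [0,0.002,0.001,0.003,0,0,0],
  [0,0.001,0,0,0,0,0],
  [0,0.001,0,0,0,0,0],
])

```text
clock: 8.1
position: [560.3, 116.8, 117.7]
ee_rot: [0.488, 0.513, -0.51, -0.488]
contact_force: [-0.7, -0.1, -0.4]
gripper_width: 9.2
```

>>> play_rows([
  [0,0.001,0,0,0,0,0],
  [0,0.001,0,0,0,0,0],
])

```text
clock: 8.3
position: [560.4, 116.8, 117.1]
ee_rot: [0.488, 0.513, -0.511, -0.487]
contact_force: [-4.0, -0.1, 7.5]
gripper_width: 9.0
```

>>> play_rows([
  [0.003,0,0,0,0,0,0],
  [0.003,0,0,0,0,0,0],
  [0.003,0,0,0,0,0,0],
])

```text
clock: 8.6
position: [560.0, 126.2, 117.2]
ee_rot: [0.489, 0.513, -0.51, -0.487]
contact_force: [-0.2, -0.5, -1.8]
gripper_width: 9.4
```

```bash
python3 -c "
from h import *
plan(558.5,137,117,92.8,claw=0)"
```

```text
t 8.6 p [560.  126.2 117.2] yaw 92.73 tilt 0.28 d [-1.5 10.8 -0.2] dyaw 0.07 F [-0.2 -0.5 -1.8] T [-0.31 -0.09 -0.13] w 9.4 j [ 0.5   0.4  -0.28  0.   -0.89 -2.03]
axis dir in tool of world z: [ 0.002 -1.    -0.005]
[0.0109, 0.0002, 0.001, 0.0, -0.0012, -0.0, 0],
```

>>> play_rows([
  [0.002,0.0005,0,0.002,0,0,0],
  [0.002,0,0,0,0,0,0],
  [0.002,0,0,0,0,0,0],
])

```text
clock: 8.9
position: [560.0, 131.4, 117.1]
ee_rot: [0.488, 0.512, -0.512, -0.487]
contact_force: [-0.1, -3.5, 1.7]
gripper_width: 8.9
```

>>> play_rows([
  [0.002,0,0,0,0,0,0],
  [0.0015,0,0,0,0,0,0],
])

```text
clock: 9.1
position: [559.8, 134.3, 117.1]
ee_rot: [-0.489, -0.512, 0.512, 0.487]
contact_force: [0.3, -3.7, 0.7]
gripper_width: 9.5
```

```bash
python3 -c "
from h import *
plan(558.5,137,117,92.8,claw=0)"
```

```text
t 9.1 p [559.8 134.3 117.1] yaw 92.78 tilt 0.16 d [-1.3  2.7 -0.1] dyaw 0.02 F [ 0.3 -3.7  0.7] T [-1.16 -0.2  -0.03] w 9.5 j [ 0.52  0.41 -0.27  0.   -0.89 -2.04]
axis dir in tool of world z: [-0.003 -1.    -0.001]
[0.0027, 0.0001, 0.0011, -0.0, -0.0003, -0.0, 0],
```

Two boxes sliding (3.7 N). Keep on in small steps until the panel stops them.

>>> play_rows([
  [0.0015,0,0,0,0,-0.002,0],
  [0.0015,0,0,0,0,0,0],
])

```text
clock: 9.3
position: [559.5, 137.1, 117.2]
ee_rot: [-0.488, -0.512, 0.512, 0.487]
contact_force: [0.2, -3.4, 1.0]
gripper_width: 9.7
```

>>> play_rows([
  [0.001,0,0,0,0,0,0],
  [0.001,0,0,0,0,0,0],
])

```text
clock: 9.5
position: [559.3, 137.5, 117.2]
ee_rot: [-0.489, -0.511, 0.513, 0.487]
contact_force: [1.9, -8.1, 0.7]
gripper_width: 9.2
```

>>> play_rows([
  [0.001,0,0,0,0,0,0],
  [0.001,0,0,0,0,0,0],
])

```text
clock: 9.7
position: [559.3, 137.5, 117.2]
ee_rot: [-0.49, -0.51, 0.514, 0.487]
contact_force: [1.0, -7.3, 0.9]
gripper_width: 9.2
```

>>> play_rows([
  [0.002,0,0,0,0,0,0],
  [0.002,0,0,0,0,0,0],
])

```text
clock: 9.9
position: [559.1, 137.8, 117.3]
ee_rot: [-0.491, -0.508, 0.516, 0.485]
contact_force: [3.3, -10.7, 1.0]
gripper_width: 9.5
```

```bash
python3 -c "
from h import *
plan(558.5,137,117,92.8,claw=0)"
```

```text
t 9.9 p [559.1 137.8 117.3] yaw 92.75 tilt 0.78 d [-0.6 -0.8 -0.3] dyaw 0.05 F [  3.3 -10.7   1. ] T [-3.19 -1.07  0.1 ] w 9.5 j [ 0.53  0.41 -0.27  0.01 -0.9  -2.06]
axis dir in tool of world z: [-0.013 -1.     0.003]
[-0.0007, 0.0003, 0.0007, -0.0, -0.0009, 0.0, 0],
```

>>> play_rows([
  [0.002,0,0,0,0,-0.02,0],
  [0.002,0,0,0,0,-0.02,0],
])

```text
clock: 10.1
position: [559.0, 137.3, 117.3]
ee_rot: [0.481, 0.516, -0.509, -0.493]
contact_force: [3.0, -10.1, -0.2]
gripper_width: 9.1
```

```bash
python3 -c "
from h import *
plan(558.5,137,117,92.8,claw=0)"
```

```text
t 10.1 p [559.  137.3 117.3] yaw 92.87 tilt 1.12 d [-0.5 -0.3 -0.3] dyaw -0.07 F [  3.  -10.1  -0.2] T [-4.55 -1.19 -0.  ] w 9.1 j [ 0.51  0.41 -0.26 -0.02 -0.9  -2.02]
axis dir in tool of world z: [ 0.019 -1.     0.005]
[-0.0003, 0.0003, 0.0005, -0.0, 0.0013, -0.0, 0],
```

>>> play_rows([
  [0.002,0,0,0,0,0.012,0],
  [0.002,0,0,0,0,0,0],
])

```text
clock: 10.3
position: [559.1, 137.6, 117.3]
ee_rot: [-0.485, -0.511, 0.514, 0.49]
contact_force: [1.1, -10.0, 1.2]
gripper_width: 9.3
```

```bash
python3 -c "
from h import *
plan(558.5,137,117,92.8,claw=0)"
```

```text
t 10.3 p [559.1 137.6 117.3] yaw 92.83 tilt 0.4 d [-0.6 -0.6 -0.3] dyaw -0.03 F [  1.1 -10.    1.2] T [-3.13 -0.84  0.06] w 9.3 j [ 0.52  0.41 -0.26 -0.01 -0.9  -2.04]
axis dir in tool of world z: [ 0.001 -1.     0.007]
[-0.0005, 0.0003, 0.0006, -0.0, 0.0005, -0.0, 0],
```

>>> play_rows([
  [0.003,0,0,-0.007,0,-0.005,0],
  [0.003,0,0,0,0,-0.005,0],
])

```text
clock: 10.5
position: [558.9, 137.7, 117.3]
ee_rot: [-0.486, -0.512, 0.513, 0.488]
contact_force: [3.5, -13.0, 0.4]
gripper_width: 9.4
```

```bash
python3 - <<'E'
from h import *
from bench import *
plan(558.5,137,117,92.8,claw=0)
for n in("side","top"):
    d=get_image(n);np.save(f"pics/{n}4.npy",d,allow_pickle=True)
    x,y=(215,120) if n=="side" else (145,130)
    cv2.imwrite(f"pics/c6{n}.png",cv2.resize(d["color"][y:y+100,x:x+130,::-1],None,fx=6,fy=6,interpolation=cv2.INTER_CUBIC))
plan(558.5,137,117,92.8,claw=0)
E
```

```text
t 10.5 p [558.9 137.7 117.3] yaw 92.87 tilt 0.19 d [-0.4 -0.7 -0.3] dyaw -0.07 F [  3.5 -13.    0.4] T [-4.22 -1.33  0.01] w 9.4 j [ 0.52  0.41 -0.27 -0.   -0.9  -2.04]
axis dir in tool of world z: [ 0.001 -1.     0.003]
[-0.0007, 0.0003, 0.0004, -0.0, 0.0012, -0.0, 0],
t 10.6 p [558.9 137.7 117.3] yaw 92.86 tilt 0.21 d [-0.4 -0.7 -0.3] dyaw -0.06 F [  3.7 -13.1   0.2] T [-4.07 -1.13  0.03] w 9.2 j [ 0.52  0.41 -0.27 -0.   -0.9  -2.04]
axis dir in tool of world z: [ 0.001 -1.     0.003]
[-0.0006, 0.0003, 0.0004, -0.0, 0.001, -0.0, 0],
```

View pics/c6side.png

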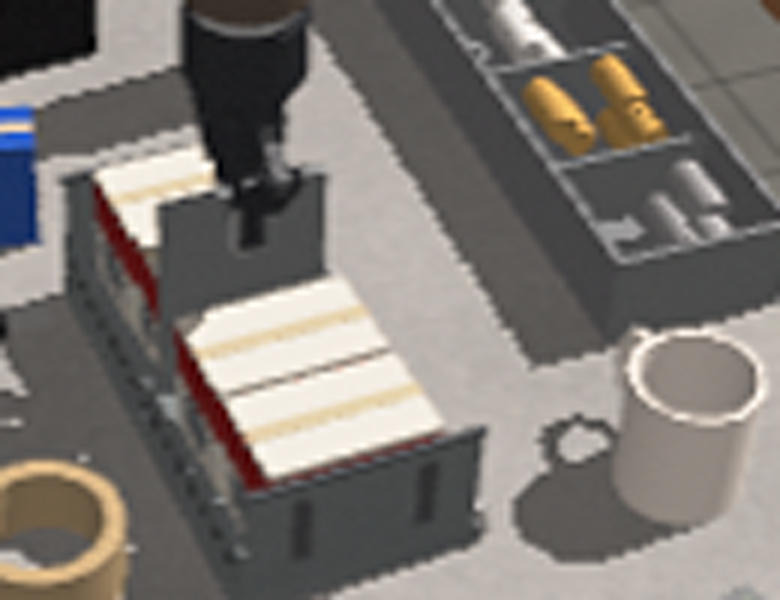

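View pics/c6top.png

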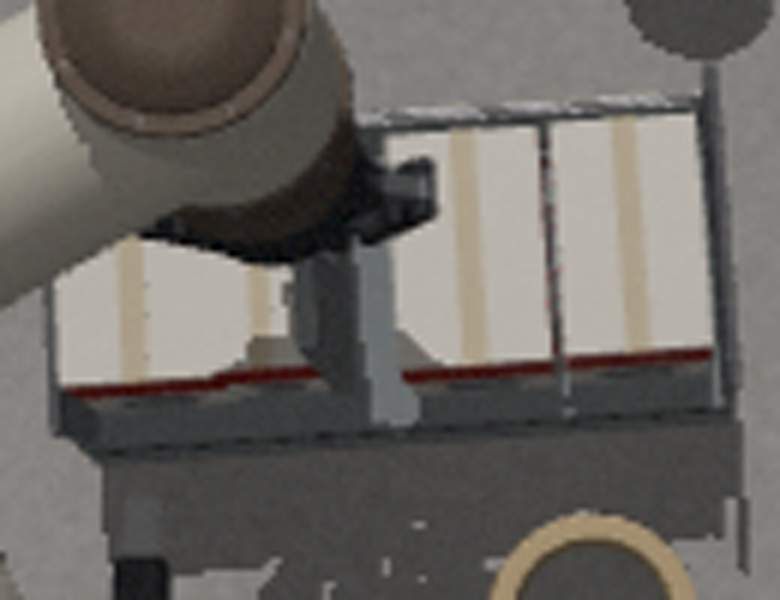

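>>> play_rows([
  [0.0035,0.0005,0,-0.003,0,-0.005,0],
  [0.0037,0.0005,0,0,0,-0.006,0],
])

```text
clock: 10.8
position: [558.9, 137.7, 117.3]
ee_rot: [-0.486, -0.512, 0.513, 0.488]
contact_force: [2.1, -15.9, 3.6]
gripper_width: 9.5
```

```bash
python3 - <<'E'
from h import *
from bench import *
plan(558.5,137,117,92.8,claw=0)
for i in range(4): d=get_image("top")
o=load("top4")["color"].astype(int);df=np.abs(o-d["color"]).max(2)[130:230,212:275];print("right boxes diff vs prev",(df>25).sum())
plan(558.5,137,117,92.8,claw=0)
E
```

```text
t 10.8 p [558.9 137.7 117.3] yaw 92.88 tilt 0.2 d [-0.4 -0.7 -0.3] dyaw -0.08 F [  2.1 -15.9   3.6] T [-4.89 -1.21 -0.02] w 9.5 j [ 0.52  0.41 -0.27 -0.   -0.9  -2.04]
axis dir in tool of world z: [ 0.001 -1.     0.003]
[-0.0007, 0.0003, 0.0004, -0.0, 0.0015, -0.0, 0],
right boxes diff vs prev 2
t 11.0 p [558.9 137.7 117.3] yaw 92.88 tilt 0.2 d [-0.4 -0.7 -0.3] dyaw -0.08 F [  3.3 -15.    3.8] T [-4.75 -1.11 -0.01] w 9.3 j [ 0.52  0.41 -0.27 -0.   -0.9  -2.04]
axis dir in tool of world z: [ 0.001 -1.     0.003]
[-0.0007, 0.0003, 0.0004, -0.0, 0.0013, -0.0, 0],
```

Steady at about 15 N, upright, on the deck, gripped. Handing in.

```bash
python3 -c "
from bench import *
print(job_done())"
```

```text
the job is handed in; nothing more can be done
None
```

I drew the tall board out of the middle rack slot and lowered it to the deck in the gap to the right of the slim box, second from the left. I then pushed the slim box and the wide box beside it up against the left end panel, and handed in at about 11 s still gripping and pressing.

Last checks:
- **Push:** steady at about 15 N towards the panel, with about 4 N on the deck. The board is tilted 0.2° and the fingers read 9.3 mm on the 10 mm board.
- **Closed up:** the board's left face plus the two box widths (46 + 70 mm) puts the panel's inner face at 231.2 mm along the row. The first picture gave 231.5 mm. In the top view the arm hides part of the two left boxes; the visible part shows no gap.
- **Rest of the scene:** the right-hand boxes look unmoved in both views. The two low boards stood in place after the draw.

While I was building up the push, the board leaned about 1° one way and then the other. I corrected that before the final press. No check failed at the end.

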